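# Unload the burn-in rack in order

### The arm

A 6-joint arm with a two-finger parallel gripper is mounted at the origin on the work surface. World frame = base frame: x ahead of the robot, y to its left, z up, the work surface at z = 0. Lengths are in mm, angles in degrees, forces in N, time in s.
With the tool pointing down it reaches from about 400 to 925 mm from the base axis. Payload 3.4 kg.
Tool frame: the origin (TCP) lies on the centre line of the jaws, within the pads' length; the fingertips stand 19 mm ahead of it and the grasp point (between the pads) is the TCP; z points along the fingers, y is the line along which they close (so a half turn about z gives the same grasp; the last joint's range is limited). The gripper opens to 85 mm and grips with 20 to 120 N. Pads are 22 mm wide; open, the fingers measure 114 mm over their backs; the gripper's body (76 mm by 85 mm) begins 54 mm behind the grasp point. The pads swing forward as they close: fully open they stand 13 mm farther back than shut.
Start: joints at [60.304, 17.578, 86.31, -0, 76.112, -4.211], TCP at [247.432, 519.046, 250.305] pointing down, gripper open.
Joint ranges: [-179.03, 179.03], [-60, 130.46], [8.19, 133.38], [-81.62, 261.62], [5.75, 156.47], [-153.77, 153.77]. Speed limits (degrees/s): [147.25, 147.25, 180, 180, 180, 180].

### API

Orientations are given as [roll, pitch, yaw] about the fixed x, y, z axes, in that order (R = Rz(yaw) Ry(pitch) Rx(roll)).
In Python, from cell import * gives the robot as it stands.
- The arm moves only by the tool arm_command, never from a script. Its argument "rows" is a list of rows, each a list of 7 numbers: the closure, from -1 (fully open) to 1 (shut), then the shift along the tool's x, y, z in units of 100 mm (1.0 is 100 mm), then the turn, a rotation vector about the tool's x, y, z in units of pi rad (1.0 is pi rad). A call has 1 to 12 rows; each row is the pose to reach, as a shift and turn from the pose commanded when the call began, along the tool's axes at that moment, turning the shorter way round; what a row does not reach only later rows make up. A row lasts 1/12 s, in which the tool goes at most 41.7 mm and 7.16 degrees, less where a joint would pass 70% of its speed; a pose out of reach is approached as far as the arm can. A call with a number of a shift or a turn outside -1 to 1 is refused whole. A call with a gripper value outside its range is refused whole. The fingers move at their own pace and stop on an object; "force" is the grip in N (left out, the last holds). Time passes only in rows, so rows that repeat a pose let the fingers close. It gives the time, the measured TCP pose, the force, the opening and the grip force at its end, in the units of the state.
- sense(): the state, without advancing time (a new reading comes with each control period).
- grab_frame(name): name is "scene" or "top" or "wrist"; returns a dict with "image" (480x640x3 uint8, red, green, blue), "depth" (480x640 float32, mm along the optical axis (not along the pixel's ray), 0 where there is no reading), "mtx" (3x3 intrinsics, pixels), "T" (4x4, takes a point from camera to world coordinates); the wrist camera has in their place "tool_from_camera" (4x4, takes a point from camera to tool coordinates, whose origin is the TCP and whose axes are the flange's). Camera axes: x right, y down, z forward; pixel columns grow to the right and rows downward; lengths in mm; the calibration is good to about 2 mm. A picture is of the moment at which its call begins: read the wrist's pose just before it.
- sign_off(): hands the job in; it is judged then, once.
Trained networks look in a picture, given as the dict that the camera call returned (one of the last four; its "shot" number tells which), for a name from the list of things; names that differ only in an ending like _2 or _b are one class to them, and where a whole thing is asked for, a point or a joint stands for the part that bears it (a point fixed in the world has none). Each returns a list of dicts, best first, with "score" (0 to 1); they miss things now and then, are a little off and sometimes report something else, mostly with a low value. They report only what shows in the picture. A call takes as long as a camera call.
- trace(picture, query): "region" (480x640 bool, what is visible of it) and "extent" ([left, top, width, height] in pixels, round what is visible of it).
- mark_of(picture, query): "pixel" ([column, row] in pixels: a listed point, or the origin of a listed thing).
The state is a dict: "time": time; "qpos": joint angles; "joint_vel": joint speeds; "joint_torque": joint torques, N m; "eef_pos": TCP position; "ee_rot": TCP orientation; "ft_force": force on the tool from outside, world axes, zero at the start; "wrist_torque": the same for the moment, N m; "finger_gap": finger opening in mm; "gripper_force": force on a finger pad.
Only numpy, scipy, OpenCV 4.12 (cv2) and the standard library are available. Lean on these libraries where they do the work, as an engineer would, in place of code of your own. Each camera call takes 0.05 s, during which the arm holds its last target. There are 200 camera calls.

### The job

Burn-in is finished: move the four electronics modules from the burn-in rack into the red tray, one to a bay, standing upright on the bay's floor, and keep the rack's order so that they still match the test list: the module at the rack's end with the orange power block goes into the bay beside the tray's white label, the next one into the next bay, and so on along the row. Set them down, do not drop or topple them.

Things in the scene. Friction and masses are not known exactly. Their poses are not given: they have to be found in the camera images.
- module_blue: loose electronics module with a blue top: upright flat-sided box 76 mm long (x), 26 wide (y), 72 high, about 0.16 kg; light grey, its upper 24 mm a blue cap 46 mm long and 26 wide. Alike both ways round. Origin: centre of its underside, 24 mm above the table at the start, when it stands upright in its adapter.
- module_green: loose electronics module with a green top: upright flat-sided box 76 mm long (x), 26 wide (y), 72 high, about 0.16 kg; light grey, its upper 24 mm a green cap 46 mm long and 26 wide. Alike both ways round. Origin: centre of its underside, 24 mm above the table at the start, when it stands upright in its adapter.
- module_yellow: loose electronics module with a yellow top: upright flat-sided box 76 mm long (x), 26 wide (y), 72 high, about 0.16 kg; light grey, its upper 24 mm a yellow cap 46 mm long and 26 wide. Alike both ways round. Origin: centre of its underside, 24 mm above the table at the start, when it stands upright in its adapter.
- module_black: loose electronics module with a black top: upright flat-sided box 76 mm long (x), 26 wide (y), 72 high, about 0.16 kg; light grey, its upper 24 mm a black cap 46 mm long and 26 wide. Alike both ways round. Origin: centre of its underside, 24 mm above the table at the start, when it stands upright in its adapter.
- adapter_blue: fixed light grey block, blue strip at both ends, 118 (x) x 46 (y) x 14 mm, in the burn-in rack; the blue module starts on it, loose between 10 mm lips. Origin: centre of underside, 10 mm above the table. The four stand in any order in a row along their y, 60 mm apart; +y points to the rack's end with the orange power block (34 mm high), +x to its back rail (40 mm high).
- adapter_green: fixed light grey block, green strip at both ends, 118 (x) x 46 (y) x 14 mm, in the burn-in rack; the green module starts on it, loose between 10 mm lips. Origin: centre of underside, 10 mm above the table. The four stand in any order in a row along their y, 60 mm apart; +y points to the rack's end with the orange power block (34 mm high), +x to its back rail (40 mm high).
- adapter_yellow: fixed light grey block, yellow strip at both ends, 118 (x) x 46 (y) x 14 mm, in the burn-in rack; the yellow module starts on it, loose between 10 mm lips. Origin: centre of underside, 10 mm above the table. The four stand in any order in a row along their y, 60 mm apart; +y points to the rack's end with the orange power block (34 mm high), +x to its back rail (40 mm high).
- adapter_black: fixed light grey block, black strip at both ends, 118 (x) x 46 (y) x 14 mm, in the burn-in rack; the black module starts on it, loose between 10 mm lips. Origin: centre of underside, 10 mm above the table. The four stand in any order in a row along their y, 60 mm apart; +y points to the rack's end with the orange power block (34 mm high), +x to its back rail (40 mm high).
- tray: fixed red open tray, 112 (x) x 244 (y) x 36 mm, four bays in a row along its y. Bay centres at x = 0, y = -90, -30, 30, 90 mm; each bay is about 104 (x) x 56 mm (y) inside, walls and dividers 36 mm high, bay floor 4 mm above the origin. Origin: centre of its underside, on the table. A module fits only with its length along the tray's x.
- label: white label card, 74 x 19 mm, on the red tab at one end of the tray, 135 mm from the tray's centre along its +y or -y, 34 mm above the table; the bay beside it is the tray's first. The tab at the other end is plain red. Origin: centre of the tab's upper face; axes as the tray's.

How it is judged (in metres and radians):
At the end, for the whole second after the job is handed in: From the tray's white label, the bays hold the modules in the order of their adapters from the rack's orange block: each upright (0.12 rad), at rest (below 0.02 m/s), underside within 6 mm of the bay's floor, centre within 20 mm of the bay's centre along the tray's x and y (x of module_blue in the frame of tray between -0.02 and 0.02 m and y of module_blue in the frame of tray between -0.11 and 0.11 m and z of module_blue in the frame of tray between -0.002 and 0.01 m and angle between each of module_blue, module_green, module_yellow, module_black's own z axis and vertical below 0.12 rad and linear speed of each of module_blue, module_green, module_yellow, module_black below 0.02 m/s and ((y of any of adapter_green, adapter_yellow, adapter_black in the frame of adapter_blue below -0.15 m and horizontal distance between module_blue and label between 0.023 and 0.067 m) or (y of each of adapter_green, adapter_yellow, adapter_black in the frame of adapter_blue above -0.15 m and y of any of adapter_green, adapter_yellow, adapter_black in the frame of adapter_blue below -0.09 m and horizontal distance between module_blue and label between 0.083 and 0.127 m) or (y of each of adapter_green, adapter_yellow, adapter_black in the frame of adapter_blue below 0.15 m and y of any of adapter_green, adapter_yellow, adapter_black in the frame of adapter_blue above 0.09 m and horizontal distance between module_blue and label between 0.143 and 0.187 m) or (y of any of adapter_green, adapter_yellow, adapter_black in the frame of adapter_blue above 0.15 m and horizontal distance between module_blue and label between 0.203 and 0.247 m)) and x of module_green in the frame of tray between -0.02 and 0.02 m and y of module_green in the frame of tray between -0.11 and 0.11 m and z of module_green in the frame of tray between -0.002 and 0.01 m and ((y of any of adapter_blue, adapter_yellow, adapter_black in the frame of adapter_green below -0.15 m and horizontal distance between module_green and label between 0.023 and 0.067 m) or (y of each of adapter_blue, adapter_yellow, adapter_black in the frame of adapter_green above -0.15 m and y of any of adapter_blue, adapter_yellow, adapter_black in the frame of adapter_green below -0.09 m and horizontal distance between module_green and label between 0.083 and 0.127 m) or (y of each of adapter_blue, adapter_yellow, adapter_black in the frame of adapter_green below 0.15 m and y of any of adapter_blue, adapter_yellow, adapter_black in the frame of adapter_green above 0.09 m and horizontal distance between module_green and label between 0.143 and 0.187 m) or (y of any of adapter_blue, adapter_yellow, adapter_black in the frame of adapter_green above 0.15 m and horizontal distance between module_green and label between 0.203 and 0.247 m)) and x of module_yellow in the frame of tray between -0.02 and 0.02 m and y of module_yellow in the frame of tray between -0.11 and 0.11 m and z of module_yellow in the frame of tray between -0.002 and 0.01 m and ((y of any of adapter_blue, adapter_green, adapter_black in the frame of adapter_yellow below -0.15 m and horizontal distance between module_yellow and label between 0.023 and 0.067 m) or (y of each of adapter_blue, adapter_green, adapter_black in the frame of adapter_yellow above -0.15 m and y of any of adapter_blue, adapter_green, adapter_black in the frame of adapter_yellow below -0.09 m and horizontal distance between module_yellow and label between 0.083 and 0.127 m) or (y of each of adapter_blue, adapter_green, adapter_black in the frame of adapter_yellow below 0.15 m and y of any of adapter_blue, adapter_green, adapter_black in the frame of adapter_yellow above 0.09 m and horizontal distance between module_yellow and label between 0.143 and 0.187 m) or (y of any of adapter_blue, adapter_green, adapter_black in the frame of adapter_yellow above 0.15 m and horizontal distance between module_yellow and label between 0.203 and 0.247 m)) and x of module_black in the frame of tray between -0.02 and 0.02 m and y of module_black in the frame of tray between -0.11 and 0.11 m and z of module_black in the frame of tray between -0.002 and 0.01 m and ((y of any of adapter_blue, adapter_green, adapter_yellow in the frame of adapter_black below -0.15 m and horizontal distance between module_black and label between 0.023 and 0.067 m) or (y of each of adapter_blue, adapter_green, adapter_yellow in the frame of adapter_black above -0.15 m and y of any of adapter_blue, adapter_green, adapter_yellow in the frame of adapter_black below -0.09 m and horizontal distance between module_black and label between 0.083 and 0.127 m) or (y of each of adapter_blue, adapter_green, adapter_yellow in the frame of adapter_black below 0.15 m and y of any of adapter_blue, adapter_green, adapter_yellow in the frame of adapter_black above 0.09 m and horizontal distance between module_black and label between 0.143 and 0.187 m) or (y of any of adapter_blue, adapter_green, adapter_yellow in the frame of adapter_black above 0.15 m and horizontal distance between module_black and label between 0.203 and 0.247 m))); the robot touches nothing.
It fails at once if the blue module is dropped or knocked down (it moves faster than 0.6 m/s with no finger on it) (linear speed of module_blue above 0.6 m/s and contact force between the fingers and module_blue below 0.05 N).
It fails at once if the green module is dropped or knocked down (it moves faster than 0.6 m/s with no finger on it) (linear speed of module_green above 0.6 m/s and contact force between the fingers and module_green below 0.05 N).
It fails at once if the yellow module is dropped or knocked down (it moves faster than 0.6 m/s with no finger on it) (linear speed of module_yellow above 0.6 m/s and contact force between the fingers and module_yellow below 0.05 N).
It fails at once if the black module is dropped or knocked down (it moves faster than 0.6 m/s with no finger on it) (linear speed of module_black above 0.6 m/s and contact force between the fingers and module_black below 0.05 N).
It also fails if it takes over 104 s, if anything falls off the work surface, if the arm or the gripper's body presses on something with over 40 N, if the wrist force passes 120 N, or if a joint passes its speed limit or range.

## Working session

There is one attempt and no reset: what is moved stays moved. The work goes in short steps, Python scripts to look and compute and a tool call to move; the robot and the scene stay as the last step left them, time stands still between calls to the robot, and variables do not carry over. Pictures are saved under pics/ and viewed, at most 14 in all, crops included, and the job is handed in when it is done.

Besides the shell and the picture viewer there is one more tool, called after "Request:" by a JSON object that holds its "fn" and its "kwargs", one argument or row to a line. arm_command: Moves the arm, as the interface text tells. Its arguments: {"type":"object","properties":{"rows":{"type":"array"},"force":{"type":"number"}},"required":["rows"]}

```bash
mkdir -p pics; python3 - <<'E'
from cell import *
import cv2
s=sense();print({k:s[k] for k in('time','eef_pos','ee_rot','finger_gap')})
for n in('scene','top'):
    f=grab_frame(n);cv2.imwrite(f'pics/{n}0.png',f['image'][:,:,::-1]);print(n,f['T'].round(2).tolist(),f['mtx'].tolist())
E
```

```text
{'time': 0.0, 'eef_pos': array([247.1145911 , 518.49137867, 249.39205666]), 'ee_rot': array([-1.79886277e+02, -7.82364867e-03,  1.54516198e+02]), 'finger_gap': 85.3598899208448}
scene [[0.3, 0.83, -0.46, 950.12], [0.95, -0.26, 0.15, -135.52], [0.0, -0.49, -0.87, 792.47], [0.0, 0.0, 0.0, 1.0]] [[456.72801767394566, 0.0, 320.42863526909116], [0.0, 456.72801767394566, 241.90575885452284], [0.0, 0.0, 1.0]]
top [[0.0, -1.0, 0.09, 457.72], [-1.0, -0.0, 0.01, -0.89], [-0.01, -0.09, -1.0, 1077.41], [0.0, 0.0, 0.0, 1.0]] [[536.2890834493302, 0.0, 324.46042776607936], [0.0, 536.2890834493302, 244.7212055908307], [0.0, 0.0, 1.0]]
```

View pics/top0.png

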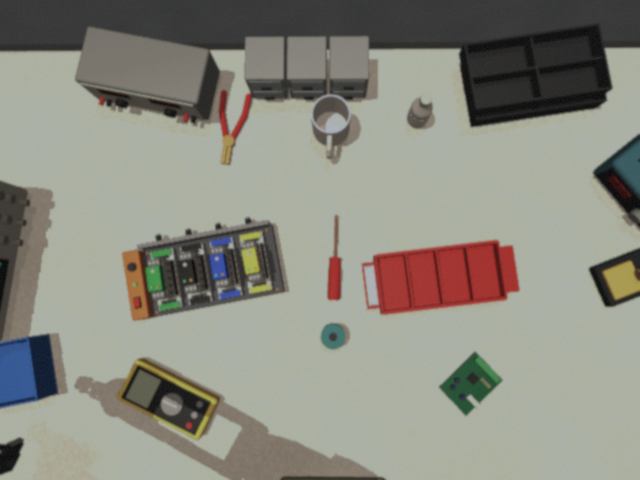

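View pics/scene0.png

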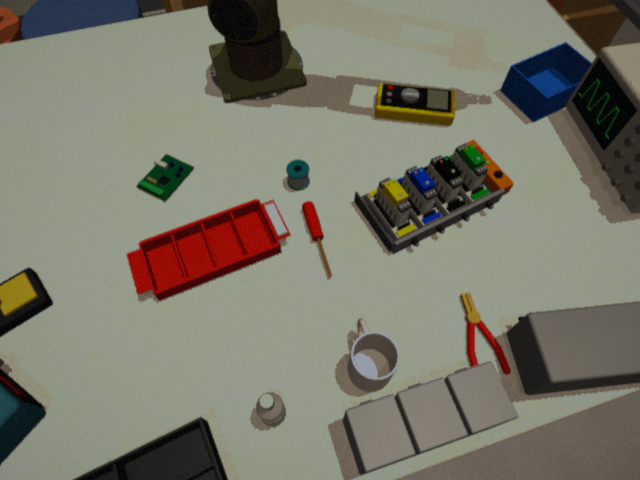

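The top view shows the orange block at the rack's left end (135,285), with the modules running green, black, blue, yellow from there. The white label is at the tray's left end (371,285). I'll move yellow first into the far bay, so nothing has to pass over a module still standing.

```bash
cat > h.py <<'E'
from cell import *
import numpy as np, cv2
def cloud(f,T=None):
    T=f['T'] if T is None else T
    v,u=np.mgrid[:480,:640];K=f['mtx'];d=f['depth']
    P=np.stack([(u-K[0,2])/K[0,0]*d,(v-K[1,2])/K[1,1]*d,d],-1)
    return P@T[:3,:3].T+T[:3,3]
def rect(m,P):
    r=cv2.minAreaRect(P[m][:,:2].astype(np.float32));return [np.round(x,1) for x in r]
E
python3 - <<'E'
from h import *
for n in('top','scene'):
    f=grab_frame(n);P=cloud(f)
    print(n)
    for c in('green','black','blue','yellow'):
        for q in('module_','adapter_'):
            t=trace(f,q+c)
            if not t: print('none',q+c);continue
            m=t[0]['region']&(f['depth']>0);z=P[m][:,2]
            mm=m&(P[...,2]>85) if q=='module_' else m
            print(q+c,round(t[0]['score'],2),m.sum(),np.percentile(z,[2,50,98]).round(1),P[mm].mean(0).round(1),rect(mm,P) if mm.sum()>5 else '', [np.round(k['pixel'],1) for k in mark_of(f,q+c)[:1]])
    for q in('tray','label'):
        t=trace(f,q)
        if not t: print('none',q);continue
        m=t[0]['region']&(f['depth']>0);z=P[m][:,2];k=mark_of(f,q)
        mm=m&(z.max()>0)
        if q=='tray': mm=m&(P[...,2]>27)&(P[...,2]<45)
        print(q,t[0]['score'],m.sum(),np.percentile(z,[2,50,98]).round(1),P[mm].mean(0).round(1),rect(mm,P),[x['pixel'] for x in k[:1]])
E
```

```text
top
module_green 0.73 1001 [23.9 82.5 98.6] [484.1 326.5  94.8] [array([483.1, 327.7]), array([72.9, 27.4]), np.float64(11.0)] [array([164. , 278.9])]
adapter_green 0.68 799 [ 9.9 26.1 37.3] [484.1 317.5  26.3] [array([486.3, 327.9]), array([121.2,  47.2]), np.float64(10.9)] [array([167.5, 278.6])]
module_black 0.94 875 [28.5 83.5 98.4] [496.6 266.5  94.7] [array([495.5, 267.4]), array([73.5, 26.3]), np.float64(11.2)] [array([195.1, 274.9])]
adapter_black 0.91 613 [15.9 26.4 35.3] [489.8 258.1  26.9] [array([495.3, 267.5]), array([115. ,  46.4]), np.float64(9.4)] [array([199.6, 274.3])]
module_blue 0.56 744 [34.  85.7 98.9] [506.4 208.2  94.8] [array([506.5, 208.3]), array([68.8, 26.4]), np.float64(5.8)] [array([224.9, 270.7])]
adapter_blue 0.56 686 [13.7 26.5 71.2] [506.6 201.7  28.1] [array([508.1, 212.1]), array([119.7,  50.1]), np.float64(10.8)] [array([229.6, 265.5])]
module_yellow 0.78 734 [29.3 86.9 99.5] [517.1 149.8  95.1] [array([517. , 150.5]), array([74.2, 26.4]), np.float64(12.7)] [array([256. , 264.5])]
adapter_yellow 0.96 635 [14.6 26.8 36.9] [517.5 143.1  27.4] [array
[... 971 characters left out ...]
3 98.9] [508.4 207.7  94.6] [array([509.1, 193. ]), array([72.9, 61.2]), np.float64(12.5)] [array([415. , 198.9])]
adapter_blue 0.89 400 [13.6 27.6 36.9] [545.3 211.6  27.5] [array([519.3, 197.3]), array([121. ,  74.7]), np.float64(29.1)] [array([417. , 205.5])]
module_yellow 0.8 1115 [29.8 79.3 99. ] [518.7 149.8  94.5] [array([515.9, 151.1]), array([72.7, 27.1]), np.float64(10.7)] [array([389.8, 210.4])]
none adapter_yellow
tray 0.91 7958 [ 3.2  7.4 39.1] [ 487.6 -213.3   35.2] [array([ 487.9, -208.4]), array([120.3, 245.4]), np.float64(6.9)] [[211.1, 252.8]]
label 0.59 530 [32.7 36.5 39.4] [473.2 -74.   36. ] [array([459.8, -72.9]), array([115.9,  32.2]), np.float64(8.3)] [[274.8, 220.0]]
```

```bash
cat >> h.py <<'E'
from scipy.spatial.transform import Rotation as Ro
RK,TR=-169.5,-173.2
TG={'rg':(484.8,326),'rk':(497,266),'rb':(507.4,208),'ry':(517.5,150),'tg':(478,-119),'tk':(485.1,-178.6),'tb':(492.3,-238.2),'ty':(499.4,-297.8)}
def plan(name,z,yaw=None,frm=None):
    s=sense()
    p=np.array(s['eef_pos']);R=Ro.from_euler('xyz',s['ee_rot'],degrees=True)
    if frm is not None: p,R=np.array(frm[:3]),Ro.from_euler('xyz',[180,0,frm[3]],degrees=True)
    yaw=yaw if yaw is not None else (RK if name[0]=='r' else TR)
    x=np.array([*TG[name],z]);R1=Ro.from_euler('xyz',[180,0,yaw],degrees=True)
    print(name,'t',round(s['time'],2),p.round(1),s['ee_rot'].round(2),'gap',round(s['finger_gap'],1),'shift',(R.inv().apply(x-p)/100).round(3),'turn',((R.inv()*R1).as_rotvec()/np.pi).round(4))
E
python3 -c "
from h import *
plan('ry',130); plan('ry',130,frm=[247.4,519,250.3,154.5]);plan('ry',130,frm=[247.4,519,250.3,-169.5])"
```

```text
ry t 2.15 [247.4 519.  250.3] [-180.     -0.    154.51] gap 85.4 shift [-4.026 -2.169  1.203] turn [-0.     -0.     -0.1999]
ry t 2.15 [247.4 519.  250.3] [-180.     -0.    154.51] gap 85.4 shift [-4.026 -2.168  1.203] turn [-0.   0.  -0.2]
ry t 2.15 [247.4 519.  250.3] [-180.     -0.    154.51] gap 85.4 shift [-1.983 -4.12   1.203] turn [0. 0. 0.]
```

Request:
{"fn": "arm_command", "kwargs": {
  "rows": [
    [-0.08, -0.2, -0.11, 0.0, 0, 0, -0.04],
    [-0.08, -0.4, -0.22, 0, 0, 0, -0.08],
    [-0.08, -0.6, -0.33, 0, 0, 0, -0.12],
    [-0.08, -0.8, -0.44, 0, 0, 0, -0.16],
    [-0.08, -1, -0.54, 0, 0, 0, -0.2],
    [-0.08, -1, -0.54, 0, 0, 0, -0.2]
  ],
  "force": 40
}}

```text
time: 2.65
eef_pos: [316.3, 424.4, 250.4]
ee_rot: [-179.9, 0.0, -169.3]
ft_force: [0.4, -0.3, -0.2]
finger_gap: 45.7
gripper_force: 0.0
```

```bash
python3 -c "
from h import *
plan('ry',130)"
```

```text
ry t 2.65 [316.3 424.4 250.4] [-1.7987e+02  4.0000e-02 -1.6933e+02] gap 45.7 shift [-1.469 -3.066  1.212] turn [-0.0007  0.0002  0.0009]
```

Request:
{"fn": "arm_command", "kwargs": {
  "rows": [
    [-0.08, -0.49, -1.0, 0.2, 0, 0, 0],
    [-0.08, -0.49, -1.0, 0.2, 0, 0, 0],
    [-0.08, -0.49, -1.0, 0.2, 0, 0, 0]
  ]
}}

```text
time: 2.9
eef_pos: [381.7, 336.6, 230.0]
ee_rot: [-180.0, 0.0, -169.5]
ft_force: [0.5, 0.2, -0.2]
finger_gap: 46.1
gripper_force: 0.0
```

Request:
{"fn": "arm_command", "kwargs": {
  "rows": [
    [-0.08, -0.49, -1.0, 0.3, 0, 0, 0],
    [-0.08, -0.49, -1.0, 0.3, 0, 0, 0],
    [-0.08, -0.49, -1.0, 0.3, 0, 0, 0]
  ]
}}

```text
time: 3.15
eef_pos: [448.6, 246.9, 199.9]
ee_rot: [-180.0, 0.0, -169.6]
ft_force: [-0.6, 0.5, -0.0]
finger_gap: 46.1
gripper_force: 0.0
```

Request:
{"fn": "arm_command", "kwargs": {
  "rows": [
    [-0.08, -0.49, -1.0, 0.4, 0, 0, 0],
    [-0.08, -0.49, -1.0, 0.4, 0, 0, 0],
    [-0.08, -0.49, -1.0, 0.4, 0, 0, 0],
    [-0.08, -0.49, -1.0, 0.4, 0, 0, 0],
    [-0.08, -0.49, -1.0, 0.4, 0, 0, 0]
  ]
}}

```text
time: 3.57
eef_pos: [514.4, 158.1, 159.4]
ee_rot: [180.0, -0.1, -169.8]
ft_force: [-0.7, 0.4, -1.1]
finger_gap: 46.3
gripper_force: 0.0
```

```bash
python3 -c "
from h import *
plan('ry',130)
f=grab_frame('wrist');cv2.imwrite('pics/w1.png',f['image'][:,:,::-1])
s=sense();T=np.eye(4);T[:3,:3]=Ro.from_euler('xyz',s['ee_rot'],degrees=True).as_matrix();T[:3,3]=s['eef_pos']
P=cloud(f,T@f['tool_from_camera'])
for c in('yellow','blue'):
    t=trace(f,'module_'+c)
    if t:
        m=t[0]['region']&(P[...,2]>85)&(P[...,2]<110);print(c,t[0]['score'],m.sum(),rect(m,P) if m.any() else '',P[m].mean(0))
"
```

```text
ry t 3.57 [514.4 158.1 159.4] [ 1.7997e+02 -9.0000e-02 -1.6978e+02] gap 46.3 shift [-0.017 -0.086  0.294] turn [ 0.0001 -0.0005 -0.0016]
yellow 0.86 5047 [array([516.3, 152.4]), array([64.5, 26. ]), np.float64(11.7)] [514.75293777 152.26057702  95.43181964]
blue 0.7 4981 [array([502.6, 210.9]), array([54.3, 26.3]), np.float64(10.2)] [502.97078355 210.60903495  95.06254425]
```

View pics/w1.png

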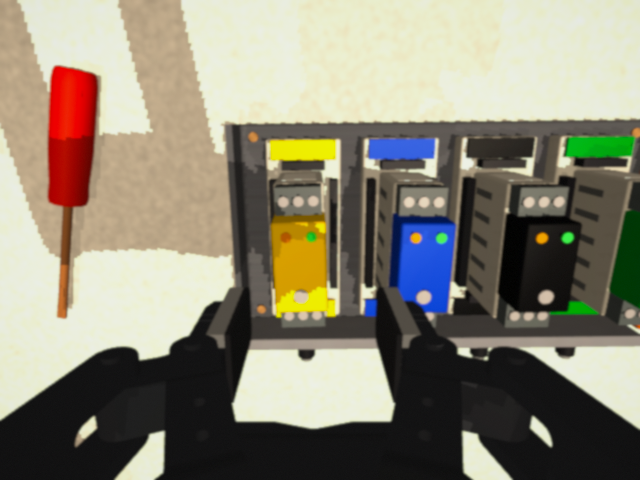

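The wrist view shows the yellow module at (300,255) with free gaps on both sides, and my estimates agree to within 2 mm. Next I align and go down.

Request:
{"fn": "arm_command", "kwargs": {
  "rows": [
    [-0.08, -0.014, -0.076, 0.1, 0, 0, 0],
    [-0.08, -0.014, -0.076, 0.3, 0, 0, 0],
    [-0.08, -0.014, -0.076, 0.45, 0, 0, 0],
    [-0.08, -0.014, -0.076, 0.6, 0, 0, 0],
    [-0.08, -0.014, -0.076, 0.7, 0, 0, 0],
    [-0.08, -0.014, -0.076, 0.75, 0, 0, 0],
    [-0.08, -0.014, -0.076, 0.75, 0, 0, 0]
  ]
}}

```text
time: 4.3
eef_pos: [515.5, 152.2, 84.2]
ee_rot: [-180.0, -0.1, -169.4]
ft_force: [0.3, 0.3, 0.2]
finger_gap: 46.0
gripper_force: 0.0
```

Request:
{"fn": "arm_command", "kwargs": {
  "rows": [
    [0.6, 0, 0, 0, 0, 0, 0],
    [0.6, 0, 0, 0, 0, 0, 0],
    [0.6, 0, 0, 0, 0, 0, 0],
    [0.6, 0, 0, 0, 0, 0, 0],
    [0.6, 0, 0, 0, 0, 0, 0],
    [0.6, 0, 0, 0, 0, 0, 0]
  ],
  "force": 40
}}

```text
time: 4.8
eef_pos: [517.1, 152.1, 86.1]
ee_rot: [180.0, 0.1, -169.5]
ft_force: [-0.6, 0.5, 3.3]
finger_gap: 25.4
gripper_force: 40.3
```

```bash
python3 -c "
from h import *
plan('ry',84);print(sense()['gripper_force'])
plan('ty',130)"
```

```text
ry t 4.8 [517.1 152.1  86.1] [ 1.7999e+02  9.0000e-02 -1.6949e+02] gap 25.4 shift [ 0.    -0.021  0.021] turn [0.0001 0.0005 0.0001]
40.25961555540562
ty t 4.8 [517.1 152.1  86.1] [ 1.7999e+02  9.0000e-02 -1.6949e+02] gap 25.4 shift [ 0.994 -4.391 -0.442] turn [0.0001 0.0005 0.0206]
```

Request:
{"fn": "arm_command", "kwargs": {
  "rows": [
    [0.6, 0, 0, -0.1, 0, 0, 0],
    [0.6, 0, 0, -0.3, 0, 0, 0],
    [0.6, 0, 0, -0.5, 0, 0, 0],
    [0.6, 0.1, -0.15, -0.5, 0, 0, 0],
    [0.6, 0.2, -0.4, -0.5, 0, 0, 0],
    [0.6, 0.25, -0.7, -0.5, 0, 0, 0],
    [0.6, 0.25, -1.0, -0.5, 0, 0, 0]
  ],
  "force": 60
}}

```text
time: 5.38
eef_pos: [507.9, 48.4, 135.7]
ee_rot: [180.0, -0.1, -169.4]
ft_force: [1.4, 0.3, -1.4]
finger_gap: 25.2
gripper_force: 59.1
```

Request:
{"fn": "arm_command", "kwargs": {
  "rows": [
    [0.6, 0.1, -0.35, 0, 0, 0, 0],
    [0.6, 0.2, -0.7, 0, 0, 0, 0],
    [0.6, 0.25, -1.0, 0, 0, 0, 0]
  ]
}}

```text
time: 5.63
eef_pos: [502.3, -55.7, 135.6]
ee_rot: [-180.0, -0.1, -169.5]
ft_force: [-0.2, 0.2, -2.8]
finger_gap: 24.9
gripper_force: 59.1
```

Request:
{"fn": "arm_command", "kwargs": {
  "rows": [
    [0.6, 0.1, -0.35, 0, 0, 0, 0],
    [0.6, 0.2, -0.7, 0, 0, 0, 0],
    [0.6, 0.25, -1.0, 0, 0, 0, 0]
  ]
}}

```text
time: 5.88
eef_pos: [496.1, -158.8, 135.6]
ee_rot: [180.0, -0.1, -169.5]
ft_force: [0.3, -0.2, -1.7]
finger_gap: 25.0
gripper_force: 59.1
```

Request:
{"fn": "arm_command", "kwargs": {
  "rows": [
    [0.6, 0.1, -0.35, 0, 0, 0, 0.01],
    [0.6, 0.2, -0.7, 0, 0, 0, 0.02],
    [0.6, 0.25, -1.0, 0, 0, 0, 0.02]
  ]
}}

```text
time: 6.13
eef_pos: [489.8, -261.8, 135.6]
ee_rot: [180.0, -0.1, -173.2]
ft_force: [-0.2, 0.7, -2.1]
finger_gap: 25.2
gripper_force: 59.1
```

```bash
python3 -c "
from h import *
plan('ty',130)"
```

```text
ty t 6.13 [ 489.8 -261.8  135.6] [ 1.8000e+02 -7.0000e-02 -1.7321e+02] gap 25.2 shift [-0.053 -0.369  0.056] turn [ 0.     -0.0004 -0.    ]
```

Request:
{"fn": "arm_command", "kwargs": {
  "rows": [
    [0.6, -0.03, -0.15, 0, 0, 0, 0],
    [0.6, -0.053, -0.3, 0, 0, 0, 0],
    [0.6, -0.053, -0.37, 0, 0, 0, 0],
    [0.6, -0.053, -0.37, 0, 0, 0, 0],
    [0.6, -0.053, -0.37, 0, 0, 0, 0],
    [0.6, -0.053, -0.37, 0, 0, 0, 0]
  ]
}}

```text
time: 6.63
eef_pos: [500.5, -293.9, 135.0]
ee_rot: [179.9, -0.1, -173.0]
ft_force: [-0.2, -0.3, -2.0]
finger_gap: 25.2
gripper_force: 59.1
```

```bash
python3 -c "
from h import *
plan('ty',66)
f=grab_frame('wrist');cv2.imwrite('pics/w2.png',f['image'][:,:,::-1])
f=grab_frame('scene');P=cloud(f);t=trace(f,'module_yellow');m=t[0]['region']
print(np.percentile(P[m][:,2],[1,5,50,95,99]),rect(m&(P[...,2]>130),P))
cv2.imwrite('pics/s2.png',f['image'][120:340,60:380][:,:,::-1])
"
```

```text
ty t 6.63 [ 500.5 -293.9  135. ] [ 1.7991e+02 -6.0000e-02 -1.7301e+02] gap 25.2 shift [ 0.015 -0.038  0.69 ] turn [ 0.0005 -0.0004  0.001 ]Traceback (most recent call last):
  File "<string>", line 5, in <module>
    f=grab_frame('scene');P=cloud(f);t=trace(f,'module_yellow');m=t[0]['region']
                                                                  ~^^^
IndexError: list index out of range
```

View pics/w2.png

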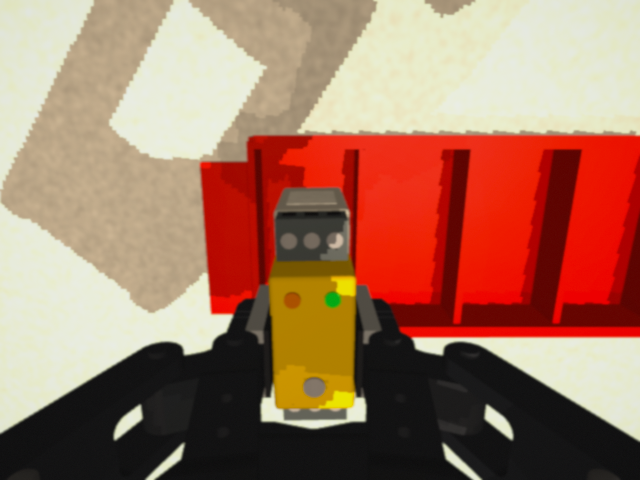

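The wrist view shows the yellow module held upright and parallel to the tray, over the end bay, whose wall is at column 258 and divider at 352. I'll read the settled pose before lowering.

```bash
python3 -c "
from h import *
plan('ty',66)
s=sense();T=np.eye(4);T[:3,:3]=Ro.from_euler('xyz',s['ee_rot'],degrees=True).as_matrix();T[:3,3]=s['eef_pos']
f=grab_frame('wrist');P=cloud(f,T@f['tool_from_camera']);hs=cv2.cvtColor(f['image'],cv2.COLOR_RGB2HSV)
red=(hs[...,0]<6)|(hs[...,0]>174);red&=hs[...,1]>150
m=red&(abs(P[...,2]-36)<4)
for r in (150,170): # wall tops along a row
    print(r,[(int(u),P[r,u].round(0).tolist()) for u in range(240,640,1) if m[r,u]][::6])
plan('ty',66)
t=trace(f,'module_yellow');mm=t[0]['region'];print(np.percentile(P[mm][:,2],[1,5,50,95,99]),rect(mm&(P[...,2]>140),P))
"
```

```text
ty t 6.78 [ 500.7 -294.2  135.3] [ 1.7996e+02 -3.0000e-02 -1.7300e+02] gap 25.0 shift [ 0.017 -0.034  0.693] turn [ 0.0002 -0.0002  0.0011]
150 [(248, [454.0, -335.0, 36.0]), (254, [454.0, -332.0, 36.0])]
170 [(240, [465.0, -339.0, 34.0]), (246, [465.0, -336.0, 33.0]), (252, [464.0, -332.0, 35.0])]
ty t 6.83 [ 500.8 -294.5  135.4] [ 1.7998e+02 -2.0000e-02 -1.7301e+02] gap 25.6 shift [ 0.018 -0.031  0.694] turn [ 0.0001 -0.0001  0.0011]
[ 85.34216993 109.92669265 143.76641844 145.23696889 145.90306841] [array([ 479.4, -298. ]), array([91.3, 25.8]), np.float64(8.0)]
```

Request:
{"fn": "arm_command", "kwargs": {
  "rows": [
    [0.6, 0.018, -0.033, 0.1, 0, 0, 0],
    [0.6, 0.018, -0.033, 0.25, 0, 0, 0],
    [0.6, 0.018, -0.033, 0.4, 0, 0, 0],
    [0.6, 0.018, -0.033, 0.52, 0, 0, 0],
    [0.6, 0.018, -0.033, 0.6, 0, 0, 0],
    [0.6, 0.018, -0.033, 0.65, 0, 0, 0],
    [0.6, 0.018, -0.033, 0.67, 0, 0, 0],
    [0.6, 0.018, -0.033, 0.67, 0, 0, 0],
    [0.6, 0.018, -0.033, 0.67, 0, 0, 0]
  ]
}}

```text
time: 7.63
eef_pos: [499.9, -299.5, 68.6]
ee_rot: [-180.0, 0.0, -173.1]
ft_force: [1.2, 0.6, -2.4]
finger_gap: 25.2
gripper_force: 59.1
```

Request:
{"fn": "arm_command", "kwargs": {
  "rows": [
    [0.6, 0, 0, 0.01, 0, 0, 0],
    [0.6, 0, 0, 0.02, 0, 0, 0],
    [0.6, 0, 0, 0.02, 0, 0, 0]
  ]
}}

```text
time: 7.88
eef_pos: [499.7, -299.3, 66.7]
ee_rot: [-180.0, 0.0, -173.1]
ft_force: [0.3, -0.0, -1.9]
finger_gap: 25.2
gripper_force: 59.1
```

Request:
{"fn": "arm_command", "kwargs": {
  "rows": [
    [0.6, 0, 0, 0.01, 0, 0, 0],
    [0.6, 0, 0, 0.01, 0, 0, 0]
  ]
}}

```text
time: 8.05
eef_pos: [499.7, -299.4, 66.1]
ee_rot: [-180.0, 0.0, -173.1]
ft_force: [-1.0, 0.5, 3.3]
finger_gap: 25.0
gripper_force: 59.6
```

Request:
{"fn": "arm_command", "kwargs": {
  "rows": [
    [0.6, 0, 0, 0.01, 0, 0, 0],
    [0.6, 0, 0, 0.01, 0, 0, 0]
  ]
}}

```text
time: 8.22
eef_pos: [499.7, -299.4, 66.1]
ee_rot: [-179.9, 0.1, -173.1]
ft_force: [-3.4, 1.5, 11.0]
finger_gap: 25.1
gripper_force: 60.7
```

On the floor (66.1 mm). Release and retreat.

Request:
{"fn": "arm_command", "kwargs": {
  "rows": [
    [0.25, 0, 0, -0.01, 0, 0, 0],
    [0.1, 0, 0, -0.01, 0, 0, 0],
    [-0.08, 0, 0, -0.01, 0, 0, 0],
    [-0.08, 0, 0, -0.01, 0, 0, 0],
    [-0.08, 0, 0, -0.01, 0, 0, 0]
  ]
}}

```text
time: 8.63
eef_pos: [499.5, -299.2, 65.1]
ee_rot: [180.0, -0.0, -173.1]
ft_force: [-0.2, -0.6, -0.1]
finger_gap: 46.1
gripper_force: 0.0
```

Request:
{"fn": "arm_command", "kwargs": {
  "rows": [
    [-0.08, 0, 0, -0.15, 0, 0, 0],
    [-0.08, 0, 0, -0.4, 0, 0, 0],
    [-0.08, 0, 0, -0.75, 0, 0, 0],
    [-0.08, 0, 0, -1.0, 0, 0, 0],
    [-0.08, 0, 0, -1.0, 0, 0, 0]
  ]
}}

```text
time: 9.05
eef_pos: [502.7, -301.3, 170.8]
ee_rot: [-179.6, 0.4, -173.1]
ft_force: [1.1, -0.5, -0.6]
finger_gap: 46.2
gripper_force: 0.0
```

```bash
python3 -c "
from h import *
plan('rb',165)
f=grab_frame('wrist');cv2.imwrite('pics/w3.png',f['image'][:,:,::-1])
"
```

```text
rb t 9.05 [ 502.7 -301.3  170.8] [-179.6     0.45 -173.08] gap 46.2 shift [-0.66   5.051  0.027] turn [-0.0023  0.0024 -0.0199]
```

View pics/w3.png

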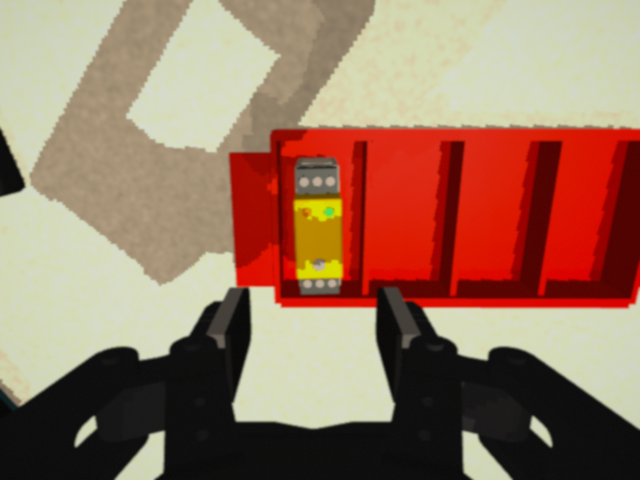

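The yellow module stands upright in the end bay at (318,225). Next is blue.

Request:
{"fn": "arm_command", "kwargs": {
  "rows": [
    [-0.08, -0.05, 0.35, 0, 0, 0, -0.01],
    [-0.08, -0.1, 0.7, 0, 0, 0, -0.02],
    [-0.08, -0.1, 1.0, 0, 0, 0, -0.02]
  ]
}}

```text
time: 9.35
eef_pos: [496.8, -197.1, 163.9]
ee_rot: [179.9, -0.1, -169.5]
ft_force: [-0.2, 1.0, -0.6]
finger_gap: 45.7
gripper_force: 0.0
```

Request:
{"fn": "arm_command", "kwargs": {
  "rows": [
    [-0.08, -0.05, 0.35, 0, 0, 0, 0],
    [-0.08, -0.1, 0.7, 0, 0, 0, 0],
    [-0.08, -0.1, 1.0, 0, 0, 0, 0]
  ]
}}

```text
time: 9.6
eef_pos: [488.1, -96.3, 163.9]
ee_rot: [179.9, -0.1, -169.5]
ft_force: [0.8, 0.2, -0.3]
finger_gap: 46.4
gripper_force: 0.0
```

Request:
{"fn": "arm_command", "kwargs": {
  "rows": [
    [-0.08, -0.05, 0.35, 0, 0, 0, 0],
    [-0.08, -0.1, 0.7, 0, 0, 0, 0],
    [-0.08, -0.1, 1.0, 0, 0, 0, 0]
  ]
}}

```text
time: 9.85
eef_pos: [479.8, 3.7, 164.0]
ee_rot: [179.9, -0.1, -169.5]
ft_force: [0.5, -0.0, 1.0]
finger_gap: 46.2
gripper_force: 0.0
```

Request:
{"fn": "arm_command", "kwargs": {
  "rows": [
    [-0.08, -0.05, 0.35, 0, 0, 0, 0],
    [-0.08, -0.1, 0.7, 0, 0, 0, 0],
    [-0.08, -0.1, 1.0, 0, 0, 0, 0]
  ]
}}

```text
time: 10.1
eef_pos: [471.5, 103.8, 164.1]
ee_rot: [180.0, -0.1, -169.5]
ft_force: [0.5, -0.6, 0.2]
finger_gap: 46.0
gripper_force: 0.0
```

Request:
{"fn": "arm_command", "kwargs": {
  "rows": [
    [-0.08, 0, 0.35, 0, 0, 0, 0],
    [-0.08, 0, 0.7, 0, 0, 0, 0],
    [-0.08, 0, 1.0, 0, 0, 0, 0],
    [-0.08, 0, 1.0, 0, 0, 0, 0],
    [-0.08, 0, 1.0, 0, 0, 0, 0],
    [-0.08, 0, 1.0, 0, 0, 0, 0],
    [-0.08, 0, 1.0, 0, 0, 0, 0],
    [-0.08, 0, 1.0, 0, 0, 0, 0]
  ]
}}

```text
time: 10.77
eef_pos: [453.9, 198.8, 164.9]
ee_rot: [-180.0, -0.1, -169.6]
ft_force: [0.4, 0.4, -0.8]
finger_gap: 46.3
gripper_force: 0.0
```

```bash
python3 -c "
from h import *
plan('rb',86)
s=sense();T=np.eye(4);T[:3,:3]=Ro.from_euler('xyz',s['ee_rot'],degrees=True).as_matrix();T[:3,3]=s['eef_pos']
f=grab_frame('wrist');P=cloud(f,T@f['tool_from_camera'])
for c in('blue','black','green'):
    t=trace(f,'module_'+c)
    if t: m=t[0]['region']&(P[...,2]>85)&(P[...,2]<110);print(c,t[0]['score'],m.sum(),rect(m,P) if m.any() else '')
plan('rb',86)
"
```

```text
rb t 10.77 [453.9 198.8 164.9] [-1.7997e+02 -5.0000e-02 -1.6958e+02] gap 46.3 shift [-0.544 -0.006  0.789] turn [-0.0001 -0.0003 -0.0004]
blue 0.57 4104 [array([506.6, 210.7]), array([46.6, 25.9]), np.float64(10.2)]
black 0.74 2 [array([472. , 276.7]), array([0.5, 0. ]), np.float64(-125.5)]
green 0.63 2983 [array([478.6, 327.4]), array([35.1, 27. ]), np.float64(9.8)]
rb t 10.97 [454.1 199.2 165.3] [-180.     -0.   -169.57] gap 45.9 shift [-0.54  -0.01   0.793] turn [-0.     -0.     -0.0004]
```

Request:
{"fn": "arm_command", "kwargs": {
  "rows": [
    [-0.08, -0.25, 0.005, 0, 0, 0, 0],
    [-0.08, -0.54, 0.005, 0.05, 0, 0, 0],
    [-0.08, -0.54, 0.005, 0.2, 0, 0, 0],
    [-0.08, -0.54, 0.005, 0.35, 0, 0, 0],
    [-0.08, -0.54, 0.005, 0.5, 0, 0, 0],
    [-0.08, -0.54, 0.005, 0.65, 0, 0, 0],
    [-0.08, -0.54, 0.005, 0.75, 0, 0, 0],
    [-0.08, -0.54, 0.005, 0.79, 0, 0, 0],
    [-0.08, -0.54, 0.005, 0.79, 0, 0, 0],
    [-0.08, -0.54, 0.005, 0.79, 0, 0, 0]
  ]
}}

```text
time: 11.8
eef_pos: [507.2, 210.4, 86.6]
ee_rot: [180.0, 0.0, -169.5]
ft_force: [0.4, 0.2, -0.2]
finger_gap: 46.1
gripper_force: 0.0
```

Request:
{"fn": "arm_command", "kwargs": {
  "rows": [
    [0.6, 0, 0, 0, 0, 0, 0],
    [0.6, 0, 0, 0, 0, 0, 0],
    [0.6, 0, 0, 0, 0, 0, 0],
    [0.6, 0, 0, 0, 0, 0, 0],
    [0.6, 0, 0, 0, 0, 0, 0],
    [0.6, 0, 0, 0, 0, 0, 0]
  ],
  "force": 60
}}

```text
time: 12.3
eef_pos: [507.8, 210.7, 87.4]
ee_rot: [180.0, 0.1, -169.5]
ft_force: [0.3, -0.1, 5.6]
finger_gap: 25.2
gripper_force: 59.8
```

```bash
python3 -c "
from h import *
plan('tb',130)"
```

```text
tb t 12.3 [507.8 210.7  87.4] [ 1.7998e+02  1.4000e-01 -1.6948e+02] gap 25.2 shift [ 0.971 -4.386 -0.43 ] turn [0.0001 0.0007 0.0207]
```

Request:
{"fn": "arm_command", "kwargs": {
  "rows": [
    [0.6, 0, 0, -0.1, 0, 0, 0],
    [0.6, 0, 0, -0.3, 0, 0, 0],
    [0.6, 0, 0, -0.5, 0, 0, 0],
    [0.6, 0.1, -0.15, -0.5, 0, 0, 0],
    [0.6, 0.2, -0.4, -0.5, 0, 0, 0],
    [0.6, 0.25, -0.7, -0.5, 0, 0, 0],
    [0.6, 0.25, -1.0, -0.5, 0, 0, 0]
  ]
}}

```text
time: 12.88
eef_pos: [498.2, 106.7, 136.5]
ee_rot: [180.0, -0.2, -169.4]
ft_force: [0.6, 0.4, -2.3]
finger_gap: 25.2
gripper_force: 59.1
```

Request:
{"fn": "arm_command", "kwargs": {
  "rows": [
    [0.6, 0.1, -0.35, 0, 0, 0, 0],
    [0.6, 0.2, -0.7, 0, 0, 0, 0],
    [0.6, 0.25, -1.0, 0, 0, 0, 0]
  ]
}}

```text
time: 13.13
eef_pos: [492.4, 2.8, 136.4]
ee_rot: [180.0, -0.1, -169.5]
ft_force: [0.9, 0.5, -2.2]
finger_gap: 24.9
gripper_force: 59.1
```

Request:
{"fn": "arm_command", "kwargs": {
  "rows": [
    [0.6, 0.1, -0.35, 0, 0, 0, 0],
    [0.6, 0.2, -0.7, 0, 0, 0, 0],
    [0.6, 0.25, -1.0, 0, 0, 0, 0]
  ]
}}

```text
time: 13.38
eef_pos: [486.2, -100.1, 136.5]
ee_rot: [180.0, -0.1, -169.5]
ft_force: [1.0, -0.3, -1.6]
finger_gap: 24.9
gripper_force: 59.1
```

Request:
{"fn": "arm_command", "kwargs": {
  "rows": [
    [0.6, 0.1, -0.35, 0, 0, 0, 0.01],
    [0.6, 0.2, -0.7, 0, 0, 0, 0.02],
    [0.6, 0.2, -1.0, 0, 0, 0, 0.02]
  ]
}}

```text
time: 13.63
eef_pos: [484.0, -202.0, 136.4]
ee_rot: [179.9, -0.2, -173.2]
ft_force: [0.3, 0.3, -0.9]
finger_gap: 24.5
gripper_force: 59.1
```

Request:
{"fn": "arm_command", "kwargs": {
  "rows": [
    [0.6, 0, -0.2, 0, 0, 0, 0],
    [0.6, 0, -0.32, 0, 0, 0, 0],
    [0.6, 0, -0.32, 0, 0, 0, 0],
    [0.6, 0, -0.32, 0, 0, 0, 0],
    [0.6, 0, -0.32, 0, 0, 0, 0],
    [0.6, 0, -0.32, 0, 0, 0, 0],
    [0.6, 0, -0.32, 0, 0, 0, 0],
    [0.6, 0, -0.32, 0, 0, 0, 0]
  ]
}}

```text
time: 14.3
eef_pos: [490.3, -230.8, 136.4]
ee_rot: [180.0, -0.0, -173.0]
ft_force: [0.1, 0.7, -1.0]
finger_gap: 25.2
gripper_force: 59.2
```

```bash
python3 -c "
from h import *
plan('tb',70)"
```

```text
tb t 14.3 [ 490.3 -230.8  136.4] [ 1.7998e+02 -1.0000e-02 -1.7299e+02] gap 25.2 shift [-0.011 -0.076  0.664] turn [ 0.0001 -0.0001  0.0011]
```

Request:
{"fn": "arm_command", "kwargs": {
  "rows": [
    [0.6, -0.011, -0.065, 0.1, 0, 0, 0],
    [0.6, -0.011, -0.065, 0.25, 0, 0, 0],
    [0.6, -0.011, -0.065, 0.4, 0, 0, 0],
    [0.6, -0.011, -0.065, 0.52, 0, 0, 0],
    [0.6, -0.011, -0.065, 0.6, 0, 0, 0],
    [0.6, -0.011, -0.065, 0.65, 0, 0, 0],
    [0.6, -0.011, -0.065, 0.67, 0, 0, 0],
    [0.6, -0.011, -0.065, 0.67, 0, 0, 0],
    [0.6, -0.011, -0.065, 0.67, 0, 0, 0]
  ]
}}

```text
time: 15.05
eef_pos: [492.6, -238.6, 69.6]
ee_rot: [-180.0, 0.0, -173.1]
ft_force: [-0.4, -0.4, -1.5]
finger_gap: 25.3
gripper_force: 59.2
```

Request:
{"fn": "arm_command", "kwargs": {
  "rows": [
    [0.6, 0, 0, 0.01, 0, 0, 0],
    [0.6, 0, 0, 0.015, 0, 0, 0],
    [0.6, 0, 0, 0.015, 0, 0, 0]
  ]
}}

```text
time: 15.3
eef_pos: [492.5, -238.5, 68.2]
ee_rot: [-180.0, 0.0, -173.1]
ft_force: [1.0, -1.0, -0.8]
finger_gap: 25.2
gripper_force: 59.2
```

Request:
{"fn": "arm_command", "kwargs": {
  "rows": [
    [0.6, 0, 0, 0.01, 0, 0, 0],
    [0.6, 0, 0, 0.01, 0, 0, 0]
  ]
}}

```text
time: 15.47
eef_pos: [492.5, -238.5, 67.4]
ee_rot: [-180.0, 0.0, -173.1]
ft_force: [-1.1, 0.0, 2.3]
finger_gap: 25.0
gripper_force: 59.5
```

Request:
{"fn": "arm_command", "kwargs": {
  "rows": [
    [0.6, 0, 0, 0.006, 0, 0, 0],
    [0.6, 0, 0, 0.006, 0, 0, 0]
  ]
}}

```text
time: 15.63
eef_pos: [492.5, -238.5, 67.4]
ee_rot: [-180.0, 0.1, -173.1]
ft_force: [-1.3, 0.4, 7.5]
finger_gap: 25.0
gripper_force: 60.4
```

Request:
{"fn": "arm_command", "kwargs": {
  "rows": [
    [0.25, 0, 0, -0.01, 0, 0, 0],
    [0.1, 0, 0, -0.01, 0, 0, 0],
    [-0.08, 0, 0, -0.01, 0, 0, 0],
    [-0.08, 0, 0, -0.01, 0, 0, 0],
    [-0.08, 0, 0, -0.01, 0, 0, 0]
  ]
}}

```text
time: 16.05
eef_pos: [492.2, -238.3, 67.0]
ee_rot: [180.0, -0.0, -173.1]
ft_force: [-0.6, -0.2, -0.4]
finger_gap: 46.0
gripper_force: 0.0
```

Request:
{"fn": "arm_command", "kwargs": {
  "rows": [
    [-0.08, 0, 0, -0.15, 0, 0, 0],
    [-0.08, 0, 0, -0.4, 0, 0, 0],
    [-0.08, 0, 0, -0.75, 0, 0, 0],
    [-0.08, 0, 0, -1.0, 0, 0, 0],
    [-0.08, 0, 0, -1.0, 0, 0, 0]
  ]
}}

```text
time: 16.47
eef_pos: [495.5, -240.2, 172.4]
ee_rot: [-179.6, 0.5, -173.1]
ft_force: [0.3, -0.9, -0.4]
finger_gap: 46.2
gripper_force: 0.0
```

Request:
{"fn": "arm_command", "kwargs": {
  "rows": [
    [-0.08, -0.05, 0.35, 0, 0, 0, -0.01],
    [-0.08, -0.1, 0.7, 0, 0, 0, -0.02],
    [-0.08, -0.1, 1.0, 0, 0, 0, -0.02]
  ]
}}

```text
time: 16.72
eef_pos: [490.3, -136.7, 166.8]
ee_rot: [180.0, 0.0, -169.5]
ft_force: [1.2, 0.4, 0.4]
finger_gap: 45.9
gripper_force: 0.0
```

Request:
{"fn": "arm_command", "kwargs": {
  "rows": [
    [-0.08, -0.07, 0.35, 0, 0, 0, 0],
    [-0.08, -0.14, 0.7, 0, 0, 0, 0],
    [-0.08, -0.2, 1.0, 0, 0, 0, 0]
  ]
}}

```text
time: 16.97
eef_pos: [490.6, -33.9, 166.6]
ee_rot: [180.0, -0.1, -169.5]
ft_force: [0.0, 0.9, 0.0]
finger_gap: 46.3
gripper_force: 0.0
```

Request:
{"fn": "arm_command", "kwargs": {
  "rows": [
    [-0.08, -0.07, 0.35, 0, 0, 0, 0],
    [-0.08, -0.14, 0.7, 0, 0, 0, 0],
    [-0.08, -0.2, 1.0, 0, 0, 0, 0]
  ]
}}

```text
time: 17.22
eef_pos: [492.2, 68.2, 166.6]
ee_rot: [180.0, -0.0, -169.5]
ft_force: [0.4, 0.8, -0.6]
finger_gap: 45.9
gripper_force: 0.0
```

Request:
{"fn": "arm_command", "kwargs": {
  "rows": [
    [-0.08, -0.07, 0.35, 0, 0, 0, 0],
    [-0.08, -0.14, 0.7, 0, 0, 0, 0],
    [-0.08, -0.2, 1.0, 0, 0, 0, 0]
  ]
}}

```text
time: 17.47
eef_pos: [493.8, 170.2, 166.6]
ee_rot: [180.0, -0.0, -169.5]
ft_force: [0.0, -0.1, 0.0]
finger_gap: 46.0
gripper_force: 0.0
```

Request:
{"fn": "arm_command", "kwargs": {
  "rows": [
    [-0.08, -0.07, 0.35, 0, 0, 0, 0],
    [-0.08, -0.14, 0.7, 0, 0, 0, 0],
    [-0.08, -0.2, 0.97, 0, 0, 0, 0],
    [-0.08, -0.2, 0.97, 0, 0, 0, 0],
    [-0.08, -0.2, 0.97, 0, 0, 0, 0],
    [-0.08, -0.2, 0.97, 0, 0, 0, 0],
    [-0.08, -0.2, 0.97, 0, 0, 0, 0],
    [-0.08, -0.2, 0.97, 0, 0, 0, 0]
  ]
}}

```text
time: 18.13
eef_pos: [496.1, 265.8, 167.0]
ee_rot: [-180.0, -0.0, -169.6]
ft_force: [0.1, 0.1, -0.8]
finger_gap: 46.3
gripper_force: 0.0
```

```bash
python3 -c "
from h import *
grab_frame('scene')
plan('rk',87)
f=grab_frame('top');P=cloud(f)
for c in('yellow','blue'):
    t=trace(f,'module_'+c)
    if t: m=t[0]['region']&(P[...,2]>60)&(P[...,2]<95);print(c,t[0]['score'],m.sum(),P[m][:,2].max(),rect(m,P) if m.any() else '')
"
```

```text
rk t 18.18 [496.2 265.8 167.1] [-1.7998e+02 -3.0000e-02 -1.6958e+02] gap 46.3 shift [-0.008  0.001  0.801] turn [-0.0001 -0.0002 -0.0005]
yellow 0.96 596 82.13208970148844 [array([ 500.1, -300.4]), array([75.1, 27.7]), np.float64(7.9)]
blue 0.86 574 82.29472625811559 [array([ 491.7, -238.8]), array([75.2, 26.7]), np.float64(6.5)]
```

Request:
{"fn": "arm_command", "kwargs": {
  "rows": [
    [-0.08, -0.008, 0.01, 0.1, 0, 0, 0],
    [-0.08, -0.008, 0.01, 0.25, 0, 0, 0],
    [-0.08, -0.008, 0.01, 0.4, 0, 0, 0],
    [-0.08, -0.008, 0.01, 0.55, 0, 0, 0],
    [-0.08, -0.008, 0.01, 0.7, 0, 0, 0],
    [-0.08, -0.008, 0.01, 0.8, 0, 0, 0],
    [-0.08, -0.008, 0.01, 0.8, 0, 0, 0],
    [-0.08, -0.008, 0.01, 0.8, 0, 0, 0]
  ]
}}

```text
time: 19.0
eef_pos: [496.5, 268.0, 86.5]
ee_rot: [-180.0, -0.1, -169.5]
ft_force: [0.2, -0.0, 0.2]
finger_gap: 46.1
gripper_force: 0.0
```

Request:
{"fn": "arm_command", "kwargs": {
  "rows": [
    [0.6, 0, 0, 0, 0, 0, 0],
    [0.6, 0, 0, 0, 0, 0, 0],
    [0.6, 0, 0, 0, 0, 0, 0],
    [0.6, 0, 0, 0, 0, 0, 0],
    [0.6, 0, 0, 0, 0, 0, 0],
    [0.6, 0, 0, 0, 0, 0, 0]
  ]
}}

```text
time: 19.5
eef_pos: [497.6, 268.6, 88.1]
ee_rot: [180.0, 0.1, -169.5]
ft_force: [-0.6, 0.7, 4.4]
finger_gap: 25.2
gripper_force: 59.5
```

```bash
python3 -c "
from h import *
plan('tk',130)"
```

```text
tk t 19.5 [497.6 268.6  88.1] [ 1.7997e+02  1.2000e-01 -1.6948e+02] gap 25.2 shift [ 0.939 -4.373 -0.423] turn [0.0002 0.0006 0.0207]
```

Request:
{"fn": "arm_command", "kwargs": {
  "rows": [
    [0.6, 0, 0, -0.1, 0, 0, 0],
    [0.6, 0, 0, -0.3, 0, 0, 0],
    [0.6, 0, 0, -0.5, 0, 0, 0],
    [0.6, 0.1, -0.15, -0.5, 0, 0, 0],
    [0.6, 0.2, -0.4, -0.5, 0, 0, 0],
    [0.6, 0.25, -0.7, -0.5, 0, 0, 0],
    [0.6, 0.25, -1.0, -0.5, 0, 0, 0]
  ]
}}

```text
time: 20.08
eef_pos: [488.3, 164.4, 137.4]
ee_rot: [-180.0, -0.1, -169.4]
ft_force: [0.9, -0.2, -1.3]
finger_gap: 25.0
gripper_force: 58.8
```

Request:
{"fn": "arm_command", "kwargs": {
  "rows": [
    [0.6, 0.1, -0.35, 0, 0, 0, 0],
    [0.6, 0.2, -0.7, 0, 0, 0, 0],
    [0.6, 0.25, -1.0, 0, 0, 0, 0]
  ]
}}

```text
time: 20.33
eef_pos: [482.4, 60.5, 137.3]
ee_rot: [-180.0, -0.1, -169.5]
ft_force: [-0.3, -0.8, -0.6]
finger_gap: 24.7
gripper_force: 58.9
```

Request:
{"fn": "arm_command", "kwargs": {
  "rows": [
    [0.6, 0.1, -0.35, 0, 0, 0, 0],
    [0.6, 0.2, -0.7, 0, 0, 0, 0],
    [0.6, 0.25, -1.0, 0, 0, 0, 0]
  ]
}}

```text
time: 20.58
eef_pos: [476.2, -42.3, 137.4]
ee_rot: [180.0, -0.1, -169.5]
ft_force: [-0.2, -0.9, -0.8]
finger_gap: 25.2
gripper_force: 58.9
```

Request:
{"fn": "arm_command", "kwargs": {
  "rows": [
    [0.6, 0.1, -0.35, 0, 0, 0, 0.01],
    [0.6, 0.2, -0.7, 0, 0, 0, 0.02],
    [0.6, 0.2, -1.0, 0, 0, 0, 0.02]
  ]
}}

```text
time: 20.83
eef_pos: [473.9, -144.1, 137.3]
ee_rot: [180.0, -0.2, -173.2]
ft_force: [0.3, 0.7, -2.0]
finger_gap: 25.4
gripper_force: 59.0
```

Request:
{"fn": "arm_command", "kwargs": {
  "rows": [
    [0.6, 0, -0.2, 0, 0, 0, 0],
    [0.6, 0, -0.35, 0, 0, 0, 0],
    [0.6, 0, -0.35, 0, 0, 0, 0],
    [0.6, 0, -0.35, 0, 0, 0, 0],
    [0.6, 0, -0.35, 0, 0, 0, 0],
    [0.6, 0, -0.35, 0, 0, 0, 0],
    [0.6, 0, -0.35, 0, 0, 0, 0],
    [0.6, 0, -0.35, 0, 0, 0, 0]
  ]
}}

```text
time: 21.5
eef_pos: [480.6, -176.1, 137.3]
ee_rot: [180.0, -0.0, -173.0]
ft_force: [-0.2, -0.8, -1.5]
finger_gap: 25.4
gripper_force: 59.0
```

```bash
python3 -c "
from h import *
plan('tk',71)"
```

```text
tk t 21.5 [ 480.6 -176.1  137.3] [ 1.7998e+02 -2.0000e-02 -1.7300e+02] gap 25.4 shift [-0.042 -0.03   0.663] turn [ 0.0001 -0.0001  0.0011]
```

Request:
{"fn": "arm_command", "kwargs": {
  "rows": [
    [0.6, -0.042, -0.02, 0.1, 0, 0, 0],
    [0.6, -0.042, -0.02, 0.25, 0, 0, 0],
    [0.6, -0.042, -0.02, 0.4, 0, 0, 0],
    [0.6, -0.042, -0.02, 0.52, 0, 0, 0],
    [0.6, -0.042, -0.02, 0.6, 0, 0, 0],
    [0.6, -0.042, -0.02, 0.65, 0, 0, 0],
    [0.6, -0.042, -0.02, 0.67, 0, 0, 0],
    [0.6, -0.042, -0.02, 0.67, 0, 0, 0],
    [0.6, -0.042, -0.02, 0.67, 0, 0, 0]
  ]
}}

```text
time: 22.25
eef_pos: [485.6, -178.7, 70.5]
ee_rot: [-180.0, 0.0, -173.1]
ft_force: [0.6, 0.7, -1.0]
finger_gap: 24.9
gripper_force: 59.0
```

Request:
{"fn": "arm_command", "kwargs": {
  "rows": [
    [0.6, 0, 0, 0.01, 0, 0, 0],
    [0.6, 0, 0, 0.015, 0, 0, 0],
    [0.6, 0, 0, 0.015, 0, 0, 0]
  ]
}}

```text
time: 22.5
eef_pos: [485.4, -178.8, 69.1]
ee_rot: [-180.0, 0.0, -173.1]
ft_force: [-0.8, -0.4, -0.8]
finger_gap: 25.1
gripper_force: 59.0
```

Request:
{"fn": "arm_command", "kwargs": {
  "rows": [
    [0.6, 0, 0, 0.01, 0, 0, 0],
    [0.6, 0, 0, 0.01, 0, 0, 0]
  ]
}}

```text
time: 22.67
eef_pos: [485.4, -178.8, 68.1]
ee_rot: [-180.0, 0.0, -173.1]
ft_force: [-1.2, -0.0, 1.5]
finger_gap: 24.8
gripper_force: 59.2
```

Request:
{"fn": "arm_command", "kwargs": {
  "rows": [
    [0.6, 0, 0, 0.006, 0, 0, 0],
    [0.6, 0, 0, 0.006, 0, 0, 0]
  ]
}}

```text
time: 22.83
eef_pos: [485.4, -178.8, 68.1]
ee_rot: [-180.0, 0.1, -173.1]
ft_force: [-1.6, 0.3, 7.6]
finger_gap: 25.0
gripper_force: 60.0
```

Request:
{"fn": "arm_command", "kwargs": {
  "rows": [
    [0.25, 0, 0, -0.01, 0, 0, 0],
    [0.1, 0, 0, -0.01, 0, 0, 0],
    [-0.08, 0, 0, -0.01, 0, 0, 0],
    [-0.08, 0, 0, -0.01, 0, 0, 0],
    [-0.08, 0, 0, -0.01, 0, 0, 0]
  ]
}}

```text
time: 23.25
eef_pos: [485.1, -178.6, 67.9]
ee_rot: [180.0, -0.0, -173.1]
ft_force: [-0.7, -0.4, 0.6]
finger_gap: 46.1
gripper_force: 0.0
```

Request:
{"fn": "arm_command", "kwargs": {
  "rows": [
    [-0.08, 0, 0, -0.15, 0, 0, 0],
    [-0.08, 0, 0, -0.4, 0, 0, 0],
    [-0.08, 0, 0, -0.75, 0, 0, 0],
    [-0.08, 0, 0, -1.0, 0, 0, 0],
    [-0.08, 0, 0, -1.0, 0, 0, 0]
  ]
}}

```text
time: 23.67
eef_pos: [488.5, -180.1, 173.1]
ee_rot: [-179.7, 0.5, -173.1]
ft_force: [1.0, -0.3, -0.5]
finger_gap: 46.3
gripper_force: 0.0
```

Request:
{"fn": "arm_command", "kwargs": {
  "rows": [
    [-0.08, -0.03, 0.35, 0, 0, 0, -0.01],
    [-0.08, -0.05, 0.7, 0, 0, 0, -0.02],
    [-0.08, -0.05, 1.0, 0, 0, 0, -0.02]
  ]
}}

```text
time: 23.92
eef_pos: [477.7, -77.6, 167.8]
ee_rot: [180.0, 0.0, -169.5]
ft_force: [0.3, -0.0, -0.8]
finger_gap: 46.4
gripper_force: 0.0
```

Request:
{"fn": "arm_command", "kwargs": {
  "rows": [
    [-0.08, -0.07, 0.35, 0, 0, 0, 0],
    [-0.08, -0.14, 0.7, 0, 0, 0, 0],
    [-0.08, -0.2, 1.0, 0, 0, 0, 0]
  ]
}}

```text
time: 24.17
eef_pos: [478.7, 25.1, 167.5]
ee_rot: [180.0, -0.0, -169.5]
ft_force: [-0.1, 0.9, -0.2]
finger_gap: 46.1
gripper_force: 0.0
```

Request:
{"fn": "arm_command", "kwargs": {
  "rows": [
    [-0.08, -0.07, 0.35, 0, 0, 0, 0],
    [-0.08, -0.14, 0.7, 0, 0, 0, 0],
    [-0.08, -0.2, 1.0, 0, 0, 0, 0]
  ]
}}

```text
time: 24.42
eef_pos: [480.2, 127.2, 167.5]
ee_rot: [180.0, -0.0, -169.5]
ft_force: [0.9, -0.6, 0.5]
finger_gap: 46.1
gripper_force: 0.0
```

Request:
{"fn": "arm_command", "kwargs": {
  "rows": [
    [-0.08, -0.07, 0.35, 0, 0, 0, 0],
    [-0.08, -0.14, 0.7, 0, 0, 0, 0],
    [-0.08, -0.2, 1.0, 0, 0, 0, 0]
  ]
}}

```text
time: 24.67
eef_pos: [481.7, 229.3, 167.4]
ee_rot: [180.0, -0.0, -169.5]
ft_force: [0.4, 0.0, 0.3]
finger_gap: 46.1
gripper_force: 0.0
```

Request:
{"fn": "arm_command", "kwargs": {
  "rows": [
    [-0.08, -0.07, 0.35, 0, 0, 0, 0],
    [-0.08, -0.14, 0.7, 0, 0, 0, 0],
    [-0.08, -0.2, 0.97, 0, 0, 0, 0],
    [-0.08, -0.2, 0.97, 0, 0, 0, 0],
    [-0.08, -0.2, 0.97, 0, 0, 0, 0],
    [-0.08, -0.2, 0.97, 0, 0, 0, 0],
    [-0.08, -0.2, 0.97, 0, 0, 0, 0],
    [-0.08, -0.2, 0.97, 0, 0, 0, 0]
  ]
}}

```text
time: 25.33
eef_pos: [484.1, 324.8, 167.9]
ee_rot: [-180.0, -0.1, -169.6]
ft_force: [0.2, -0.2, 0.1]
finger_gap: 46.0
gripper_force: 0.0
```

```bash
python3 -c "
from h import *
grab_frame('scene')
plan('rg',88)
"
```

```text
rg t 25.38 [484.2 324.8 168. ] [-1.7998e+02 -3.0000e-02 -1.6958e+02] gap 46.0 shift [-0.008  0.011  0.8  ] turn [-0.0001 -0.0002 -0.0004]
```

Request:
{"fn": "arm_command", "kwargs": {
  "rows": [
    [-0.08, -0.008, 0.02, 0.1, 0, 0, 0],
    [-0.08, -0.008, 0.02, 0.25, 0, 0, 0],
    [-0.08, -0.008, 0.02, 0.4, 0, 0, 0],
    [-0.08, -0.008, 0.02, 0.55, 0, 0, 0],
    [-0.08, -0.008, 0.02, 0.7, 0, 0, 0],
    [-0.08, -0.008, 0.02, 0.8, 0, 0, 0],
    [-0.08, -0.008, 0.02, 0.8, 0, 0, 0],
    [-0.08, -0.008, 0.02, 0.8, 0, 0, 0]
  ]
}}

```text
time: 26.05
eef_pos: [484.4, 327.8, 87.4]
ee_rot: [-180.0, -0.1, -169.5]
ft_force: [-0.1, -0.2, 0.7]
finger_gap: 45.7
gripper_force: 0.0
```

Request:
{"fn": "arm_command", "kwargs": {
  "rows": [
    [0.6, 0, 0, 0, 0, 0, 0],
    [0.6, 0, 0, 0, 0, 0, 0],
    [0.6, 0, 0, 0, 0, 0, 0],
    [0.6, 0, 0, 0, 0, 0, 0],
    [0.6, 0, 0, 0, 0, 0, 0],
    [0.6, 0, 0, 0, 0, 0, 0]
  ]
}}

```text
time: 26.55
eef_pos: [485.5, 328.8, 89.1]
ee_rot: [180.0, 0.1, -169.5]
ft_force: [1.2, 0.6, 4.8]
finger_gap: 24.9
gripper_force: 59.6
```

```bash
python3 -c "
from h import *
plan('tg',130)"
```

```text
tg t 26.55 [485.5 328.8  89.1] [ 1.7996e+02  1.3000e-01 -1.6948e+02] gap 24.9 shift [ 0.89  -4.388 -0.414] turn [0.0002 0.0007 0.0207]
```

Request:
{"fn": "arm_command", "kwargs": {
  "rows": [
    [0.6, 0, 0, -0.1, 0, 0, 0],
    [0.6, 0, 0, -0.3, 0, 0, 0],
    [0.6, 0, 0, -0.5, 0, 0, 0],
    [0.6, 0.1, -0.15, -0.5, 0, 0, 0],
    [0.6, 0.2, -0.4, -0.5, 0, 0, 0],
    [0.6, 0.25, -0.7, -0.5, 0, 0, 0],
    [0.6, 0.25, -1.0, -0.5, 0, 0, 0]
  ]
}}

```text
time: 27.13
eef_pos: [475.9, 224.3, 138.2]
ee_rot: [-180.0, -0.2, -169.4]
ft_force: [0.4, -0.5, -2.0]
finger_gap: 25.0
gripper_force: 59.2
```

Request:
{"fn": "arm_command", "kwargs": {
  "rows": [
    [0.6, 0.1, -0.35, 0, 0, 0, 0],
    [0.6, 0.2, -0.7, 0, 0, 0, 0],
    [0.6, 0.25, -1.0, 0, 0, 0, 0]
  ]
}}

```text
time: 27.38
eef_pos: [469.8, 120.4, 138.0]
ee_rot: [-180.0, -0.2, -169.5]
ft_force: [-0.0, -0.8, -1.4]
finger_gap: 24.8
gripper_force: 59.3
```

Request:
{"fn": "arm_command", "kwargs": {
  "rows": [
    [0.6, 0.07, -0.35, 0, 0, 0, 0],
    [0.6, 0.14, -0.7, 0, 0, 0, 0],
    [0.6, 0.2, -1.0, 0, 0, 0, 0]
  ]
}}

```text
time: 27.63
eef_pos: [469.5, 18.6, 138.3]
ee_rot: [-180.0, -0.1, -169.5]
ft_force: [0.4, 0.4, -1.7]
finger_gap: 25.6
gripper_force: 59.3
```

Request:
{"fn": "arm_command", "kwargs": {
  "rows": [
    [0.6, 0.06, -0.35, 0, 0, 0, 0.01],
    [0.6, 0.12, -0.7, 0, 0, 0, 0.02],
    [0.6, 0.16, -1.0, 0, 0, 0, 0.02]
  ]
}}

```text
time: 27.88
eef_pos: [472.0, -82.6, 138.3]
ee_rot: [180.0, -0.1, -173.2]
ft_force: [1.1, -0.1, -1.6]
finger_gap: 25.3
gripper_force: 59.3
```

Request:
{"fn": "arm_command", "kwargs": {
  "rows": [
    [0.6, 0, -0.2, 0, 0, 0, 0],
    [0.6, 0, -0.36, 0, 0, 0, 0],
    [0.6, 0, -0.36, 0, 0, 0, 0],
    [0.6, 0, -0.36, 0, 0, 0, 0],
    [0.6, 0, -0.36, 0, 0, 0, 0],
    [0.6, 0, -0.36, 0, 0, 0, 0],
    [0.6, 0, -0.36, 0, 0, 0, 0],
    [0.6, 0, -0.36, 0, 0, 0, 0]
  ]
}}

```text
time: 28.55
eef_pos: [477.2, -115.4, 138.1]
ee_rot: [180.0, -0.0, -173.0]
ft_force: [-0.5, 0.4, -1.9]
finger_gap: 24.8
gripper_force: 59.4
```

```bash
python3 -c "
from h import *
plan('tg',71)"
```

```text
tg t 28.55 [ 477.2 -115.4  138.1] [ 1.7998e+02 -2.0000e-02 -1.7300e+02] gap 24.8 shift [-0.004 -0.036  0.671] turn [ 0.0001 -0.0001  0.0011]
```

Request:
{"fn": "arm_command", "kwargs": {
  "rows": [
    [0.6, -0.004, -0.026, 0.1, 0, 0, 0],
    [0.6, -0.004, -0.026, 0.25, 0, 0, 0],
    [0.6, -0.004, -0.026, 0.4, 0, 0, 0],
    [0.6, -0.004, -0.026, 0.52, 0, 0, 0],
    [0.6, -0.004, -0.026, 0.6, 0, 0, 0],
    [0.6, -0.004, -0.026, 0.65, 0, 0, 0],
    [0.6, -0.004, -0.026, 0.67, 0, 0, 0],
    [0.6, -0.004, -0.026, 0.67, 0, 0, 0],
    [0.6, -0.004, -0.026, 0.67, 0, 0, 0]
  ]
}}

```text
time: 29.3
eef_pos: [478.5, -119.0, 71.3]
ee_rot: [-180.0, 0.0, -173.1]
ft_force: [0.1, 0.4, -0.7]
finger_gap: 25.3
gripper_force: 59.3
```

Request:
{"fn": "arm_command", "kwargs": {
  "rows": [
    [0.6, 0, 0, 0.01, 0, 0, 0],
    [0.6, 0, 0, 0.015, 0, 0, 0],
    [0.6, 0, 0, 0.015, 0, 0, 0]
  ]
}}

```text
time: 29.55
eef_pos: [478.4, -119.0, 70.0]
ee_rot: [-180.0, 0.0, -173.1]
ft_force: [0.5, -0.1, -1.5]
finger_gap: 24.9
gripper_force: 59.3
```

Request:
{"fn": "arm_command", "kwargs": {
  "rows": [
    [0.6, 0, 0, 0.01, 0, 0, 0],
    [0.6, 0, 0, 0.01, 0, 0, 0]
  ]
}}

```text
time: 29.72
eef_pos: [478.5, -119.0, 69.1]
ee_rot: [-180.0, 0.0, -173.1]
ft_force: [0.1, 0.8, 1.5]
finger_gap: 25.0
gripper_force: 59.6
```

Touched the floor at 69.1 mm. Press lightly, release, retreat and move clear for a final look.

Request:
{"fn": "arm_command", "kwargs": {
  "rows": [
    [0.6, 0, 0, 0.006, 0, 0, 0],
    [0.6, 0, 0, 0.006, 0, 0, 0]
  ]
}}

```text
time: 29.88
eef_pos: [478.5, -119.1, 69.1]
ee_rot: [-180.0, 0.1, -173.1]
ft_force: [-1.7, 1.2, 9.0]
finger_gap: 24.9
gripper_force: 60.5
```

Request:
{"fn": "arm_command", "kwargs": {
  "rows": [
    [0.25, 0, 0, -0.01, 0, 0, 0],
    [0.1, 0, 0, -0.01, 0, 0, 0],
    [-0.08, 0, 0, -0.01, 0, 0, 0],
    [-0.08, 0, 0, -0.01, 0, 0, 0],
    [-0.08, 0, 0, -0.01, 0, 0, 0]
  ]
}}

```text
time: 30.3
eef_pos: [478.2, -118.9, 68.9]
ee_rot: [180.0, -0.0, -173.1]
ft_force: [-0.7, 0.4, 0.2]
finger_gap: 46.4
gripper_force: 0.0
```

Request:
{"fn": "arm_command", "kwargs": {
  "rows": [
    [-0.08, 0, 0, -0.15, 0, 0, 0],
    [-0.08, 0, 0, -0.4, 0, 0, 0],
    [-0.08, 0, 0, -0.75, 0, 0, 0],
    [-0.08, 0, 0, -1.0, 0, 0, 0],
    [-0.08, 0, 0, -1.0, 0, 0, 0]
  ]
}}

```text
time: 30.72
eef_pos: [481.6, -120.1, 173.8]
ee_rot: [-179.8, 0.5, -173.1]
ft_force: [0.9, -0.0, 0.3]
finger_gap: 45.7
gripper_force: 0.0
```

Request:
{"fn": "arm_command", "kwargs": {
  "rows": [
    [-0.08, 0, 0.3, -0.2, 0, 0, 0],
    [-0.08, 0, 0.6, -0.3, 0, 0, 0],
    [-0.08, 0, 0.9, -0.3, 0, 0, 0],
    [-0.08, 0, 1.0, -0.3, 0, 0, 0]
  ]
}}

```text
time: 31.05
eef_pos: [465.1, -16.9, 199.1]
ee_rot: [179.9, 0.0, -173.0]
ft_force: [-0.2, 0.9, 0.2]
finger_gap: 45.9
gripper_force: 0.0
```

Request:
{"fn": "arm_command", "kwargs": {
  "rows": [
    [-0.08, 0, 0.35, 0, 0, 0, 0],
    [-0.08, 0, 0.7, 0, 0, 0, 0],
    [-0.08, 0, 1.0, 0, 0, 0, 0],
    [-0.08, 0, 1.0, 0, 0, 0, 0],
    [-0.08, 0, 1.0, 0, 0, 0, 0],
    [-0.08, 0, 1.0, 0, 0, 0, 0]
  ]
}}

```text
time: 31.55
eef_pos: [454.0, 79.2, 198.4]
ee_rot: [-180.0, -0.1, -173.0]
ft_force: [0.1, -0.8, -0.3]
finger_gap: 46.5
gripper_force: 0.0
```

```bash
python3 -c "
from h import *
f=grab_frame('top');P=cloud(f);cv2.imwrite('pics/top9.png',f['image'][:,:,::-1])
c0=np.array([488.7,-208.4]);a=np.radians(6.8);X=np.array([np.cos(a),np.sin(a)]);Y=np.array([-np.sin(a),np.cos(a)])
for c in('green','black','blue','yellow'):
    t=trace(f,'module_'+c)
    if t:
        m=t[0]['region']&(P[...,2]>60)&(P[...,2]<95);r=rect(m,P);d=r[0]-c0;print(c,r,np.percentile(P[m][:,2],98),'tray xy',d@X,d@Y)
s=sense();print(s['time'],s['eef_pos'],s['ft_force'])
"
```

```text
green [array([ 477.4, -119.7]), array([75. , 26.3]), np.float64(7.1)] 79.72562799732489 tray xy -0.7180782528172447 89.41400541091329
black [array([ 484.1, -179.3]), array([75.2, 26.2]), np.float64(7.4)] 79.5892251677548 tray xy -1.1220858595708592 29.43995454011012
blue [array([ 491.9, -238.8]), array([75.3, 27.4]), np.float64(4.2)] 80.08695566095794 tray xy -0.4219910105767224 -30.56504414501953
yellow [array([ 499.2, -300.3]), array([74.2, 26.6]), np.float64(9.1)] 80.23081124954949 tray xy -0.45518685224879896 -92.496771862209
31.8 [454.2941206   78.51054114 198.87027356] [ 0.01514659 -0.76663264 -0.37371894]
```

View pics/top9.png

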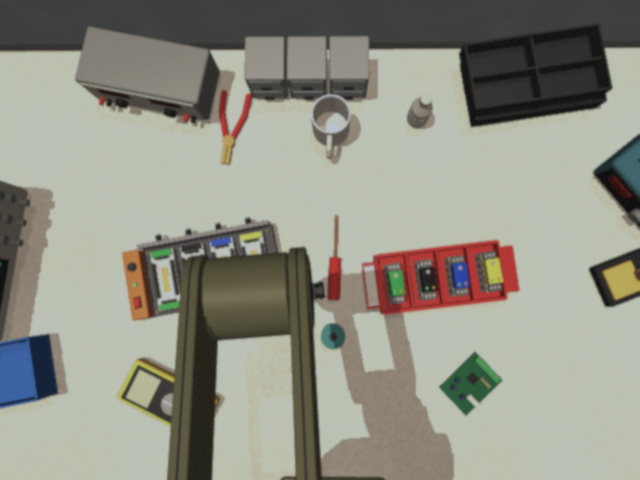

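The four modules stand upright in the tray at about (397,283), (428,280), (459,275) and (492,270). From the label the order is green, black, blue, yellow, each within 3 mm of its bay's centre, and the arm is clear.

```bash
python3 -c "
from cell import *
print(sign_off())"
```

```text
the job is handed in; nothing more can be done
None
```

I moved all four modules into the red tray and handed the job in at about 32 s: from the label they stand green, black, blue, yellow, upright and within about 3 mm of the bay centres in the last camera check; the hand-in returned no verdict.

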